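Load the incubator and latch its door

ROBOT

A 6-joint arm with a two-finger parallel gripper is mounted at the origin on the work surface. World frame = base frame: x ahead of the robot, y to its left, z up, the work surface at z = 0. Lengths are in m, angles in rad, forces in N, time in s.
With the tool pointing down it reaches from about 0.375 to 0.975 m from the base axis. Payload 3.8 kg.
Tool frame: the origin (TCP) lies midway between the tips of the shut fingers; the grasp point (between the pads) lies 19 mm behind it; x points along the fingers, z is the direction in which the jaws open and shut, and the axes are right-handed (so a half turn about x gives the same grasp; the last joint's range is limited). The gripper opens to 85 mm and grips with 20 to 120 N. Pads are 22 mm wide; open, the fingers measure 114 mm over their backs; the gripper's body (76 mm by 85 mm) begins 54 mm behind the grasp point. The pads swing forward as they close: fully open they stand 13 mm farther back than shut.
Start: joints at [1.192, 0.264, 1.604, -0, 1.274, -0.037], TCP at [0.226, 0.636, 0.231] pointing down, gripper open.
Joint ranges: [-2.63, 2.63], [-0.94, 2.18], [0.31, 2.57], [-1.31, 4.45], [0, 2.66], [-2.55, 2.55]. Speed limits (rad/s): [2.57, 2.57, 3.14, 3.14, 3.14, 3.14].

INTERFACE

Orientations are given as a rotation vector (axis times angle).
In Python, from workcell import * gives the robot as it stands. The module is installed in compiled form; this text tells all that it offers.
- The arm moves only by the tool carry_out, never from a script. Its arguments are lists of equal length, an entry for each row: "offset": the shift along the tool's x, y, z in cm, a list of three; "delta_rot": the turn, a rotation vector about the tool's x, y, z in degrees, a list of three. A call has exactly 5 rows; each row shifts and turns the commanded pose from where the row before left it, along the tool's axes as they then stand; what a row does not reach is not made up. A row lasts 1/12 s, in which the tool goes at most 41.7 mm and 7.16 degrees, less where a joint would pass 70% of its speed; a pose out of reach is approached as far as the arm can. A call is refused whole if a number of a shift passes 4.17 or a number of a turn 7.16, either way. A call with a gripper value outside its range is refused whole. "fingers" is the opening, from -1 (shut) to 1 (fully open), set as the call begins (left out, the last holds). The fingers move at their own pace and stop on an object; "newtons" is the grip in N (left out, the last holds). Time passes only in rows, so rows that do not move let the fingers close, or fill a call up. It gives the time, the measured TCP pose, the force and the opening at its end, in the units of the state.
- read_state(): the state, without advancing time (a new reading comes with each control period).
- read_camera(name): name is "scene" or "top"; returns (picture, depth): 400x640x3 uint8, red, green, blue; 400x640 float32, m along the optical axis (not along the pixel's ray), 0 where there is no reading.
- get_calibration(name): a dict with "fx", "fy", "cx", "cy" (pixels), "R" (3x3) and "t" (3): a world point X has camera coordinates R X + t. Camera axes: x right, y down, z forward; pixel columns grow to the right and rows downward; lengths in m; the calibration is good to about 2 mm. A picture is of the moment at which its call begins. get_calibration takes no time and is no camera call.
- finish_job(): hands the job in, once; it reports no verdict.
The state is a dict: "time": time; "q": joint angles; "joint_vel": joint speeds; "joint_torque": joint torques, N m; "tool_pos": TCP position; "tcp_rot": TCP orientation; "wrist_force": force on the tool from outside, world axes, zero at the start; "torque": the same for the moment, N m; "width": opening from 0.0 (shut) to 1.0 (fully open).
Only numpy, scipy, OpenCV 4.12 (cv2) and the standard library are available. Lean on these libraries where they do the work, as an engineer would, in place of code of your own. Each camera call takes 0.05 s, during which the arm holds its last target. There are 200 camera calls.

TASK

Put the purple rack of sample tubes upright on the incubator's pulled-out tray, push the tray fully home, then swing the door shut and press it until its latch snaps in and it stays shut by itself. Don't slam the door or lean on it harder than the latch needs (the panel takes no more than 24 N), and leave the yellow rack, the glassware and the other bench things where they are.

Things in the scene. Friction and masses are not known exactly. Their poses are not given: they have to be found in the camera images.
- incubator: White benchtop incubator, 242 deep x 300 wide x 218 high (roof), fixed. Origin: middle of its footprint on the bench; x points into it, y to its left as the robot faces it. Face of the shut door at x = -122; chamber opening at x = -96, y -75 to +130, z 42 to 204. A fixed cream control fascia right of the door (y -97 to -150) has its face at x = -122 too.
- door (a joint): Door angle, rad: 0 = against its solid stop, grows as it opens towards the robot (1.57 = square to the front). Starts wide open; upright hinge on the left (+y). A little hinge friction: it stays where left. Latched it rests at about 0.009. If not latched, gasket and bolt push it out past 0.03 when let go.
- door_panel: Door leaf, white frame with window, 228 wide x 187 high x 18 thick, blue bow handle 33 proud on the lower part near the free edge (60 to 144 above the bench). Origin: the place to push, on the outer face above the handle, 30 from the free edge, 25 below the top edge, 187 above the bench. x points from outside to inside, y to the hinge. It must not be loaded with over 24 N.
- door_hinge (a point): Point on the upright hinge axis at the height of the push point, which is 200 mm from it. The door's outer face passes 2 mm from the axis. Axes turn with the door as the panel's.
- latch (a point): Tip of the bevelled brass latch bolt, sprung, 13 mm proud of the door's free edge. From 0.065 rad the bevel climbs the strike (3 to 5 N at the push point), from 0.036 a gasket is squeezed too: 11 to 14 N, up to 17 N while moving, just before the bolt clears at about 0.025. The force drops by some 4 N as it snaps in, then climbs to 17 N at the solid stop, 2 mm on.
- strike (a point): Centre of the strike on the fascia's edge: a fixed upright steel lip with a rounded edge, 4 thick and 30 high, behind which the bolt must snap. Axes as the incubator's.
- tray (a joint): How far the steel slide-out tray is drawn out of the incubator, in m: 0 = fully home against its stop, up to 0.150; it slides along the incubator's x axis with about 1.5 N of friction.
- tray_spot (a point): Middle of the place for the rack on the upper face of the tray's floor (moves with the tray), 115 mm above the bench. The floor is 165 (x) x 170 (y); this point is 65 mm behind the tray's front face. Side and back rims are 10 high, the front rim 14. Axes as the incubator's.
- tray_tab (a point): Point on the front face of the tray's upright pull tab (56 wide, 3 thick, rises 55 above the tray floor, to 170 mm above the bench), 160 mm above the bench: pushing here slides the tray in. With the tray home this face is at x = -100 of the incubator, 4 mm clear of the shut door.
- rack: Dark purple tube rack with eight capped sample tubes (red and white caps) fixed in it, 100 (x) x 50 (y) x 45 high, caps to 53. Origin: centre of its underside, x along its length. About 0.2 kg. To be incubated.
- yellow_rack: Empty yellow tube rack of the same shape; stays on the bench. Origin: centre of its underside.
- flask_a: Glass volumetric flask, 231 high, bulb 82 wide. Origin: centre of its underside. Leave alone.
- flask_b: Larger glass volumetric flask, 254 high, bulb 90 wide. Origin: centre of its underside. Leave alone.
- reagent_bottle: Amber jar with red cap, 72 wide, 170 high. Origin: centre of its underside. Leave alone.
- pipette_loose: White pipette lying on the bench, about 220 long, 22 thick. Origin: on the bench under its middle. Leave alone.
- tip_box: Green pipette tip box with clear lid, 87 x 122 x 78. Origin: centre of its underside. Leave alone.
Things that resemble listed ones, but are neither listed nor needed, are in the scene too. There is more than one size of the rack; the one meant has the size given above.

How it is judged:
On the way, in this order (a step that is already met when the one before it is completed fails the run):
1. the purple rack stands upright on the tray, let go, with the tray still drawn out (z of rack in the frame of tray_spot between -0.004 and 0.006 m and x of rack in the frame of tray_spot between -0.045 and 0.08 m and y of rack in the frame of tray_spot between -0.065 and 0.065 m and angle between rack's own z axis and vertical below 0.08 rad and contact force between rack and the arm below 0.05 N and contact force between rack and the fingers below 0.05 N and value of joint tray above 0.06 m), for 0.2 s.
2. the tray is pushed fully home with the rack on it, the door still open (z of rack in the frame of tray_spot between -0.004 and 0.006 m and x of rack in the frame of tray_spot between -0.045 and 0.08 m and y of rack in the frame of tray_spot between -0.065 and 0.065 m and angle between rack's own z axis and vertical below 0.08 rad and value of joint tray below 0.008 m and value of joint door above 0.3 rad), for 0.2 s.
At the end, for the whole second after the job is handed in: The door is latched: with nothing touching it, it stays within 0.02 rad of its stop (unlatched, gasket and bolt push it out past 0.03). Behind it the tray is home within 10 mm and the purple rack stands upright (within 0.08 rad) and at rest on the tray floor, inside the rims (z of rack in the frame of tray_spot between -0.004 and 0.006 m and x of rack in the frame of tray_spot between -0.045 and 0.08 m and y of rack in the frame of tray_spot between -0.065 and 0.065 m and angle between rack's own z axis and vertical below 0.08 rad and value of joint tray below 0.01 m and value of joint door below 0.02 rad and velocity of joint door between -0.05 and 0.05 rad/s and linear speed of rack below 0.02 m/s).
It fails at once if the door panel is pressed or pulled with more than 24 N (contact force between door_panel and the arm above 24 N or contact force between door_panel and the fingers above 24 N).
It fails at once if the door is slammed: it swings shut faster than 2.5 rad/s (velocity of joint door below -2.5 rad/s).
It fails at once if the purple rack is tipped by more than 0.5 rad (angle between rack's own z axis and vertical above 0.5 rad).
It fails at once if a bystander (yellow rack, flask, bottle, pipette or tip box) is moved by more than 30 mm (distance of any of yellow_rack, flask_a, flask_b, reagent_bottle, pipette_loose, tip_box from where it was at the start of the episode above 0.03 m).
It also fails if it takes over 69 s, if anything falls off the work surface, if the arm or the gripper's body presses on something with over 40 N, if the wrist force passes 120 N, or if a joint passes its speed limit or range.

## Working session

There is one attempt and no reset: what is moved stays moved. The work goes in short steps, Python scripts to look and compute and a tool call to move; the robot and the scene stay as the last step left them, time stands still between calls to the robot, and variables do not carry over. Pictures are saved under pics/ and viewed, about 8 in all and at most 12, crops included, and the job is handed in when it is done.

Besides the shell and the picture viewer there is one more tool, called after "Call:" as name(argument=value, ...) on one line, values as JSON. carry_out: Moves the arm, as the interface text tells. Its arguments: {"type":"object","properties":{"offset":{"type":"array"},"delta_rot":{"type":"array"},"fingers":{"type":"number"},"newtons":{"type":"number"}},"required":["offset","delta_rot"]}

```bash
mkdir -p pics
cat > h.py <<'E'
import numpy as np, cv2
from workcell import *
from scipy.spatial.transform import Rotation as Ro
def cloud(name):
    p,d=read_camera(name); c=get_calibration(name)
    v,u=np.mgrid[0:400,0:640]
    X=np.stack([(u-c['cx'])/c['fx']*d,(v-c['cy'])/c['fy']*d,d],-1)
    return p,d,(X-c['t'])@c['R']
def save(n,p,s=1.25): cv2.imwrite('pics/'+n,cv2.resize(p[:,:,::-1],None,fx=s,fy=s))
E
python3 - <<'E'
from h import *
for n in('scene','top'):
    p,d,X=cloud(n); save(n+'0.png',p); np.savez(n+'0.npz',p=p,d=d,X=X)
    c=get_calibration(n); print(n,c['fx'],'pos',-c['R'].T@c['t'],'fwd',c['R'][2], (d>0).mean())
s=read_state(); print(s)
print(Ro.from_rotvec(s['tcp_rot']).as_matrix().round(3))
E
```

```text
scene 489.9493122445958 pos [ 1.5564134  -0.42938899  1.46006183] fwd [-0.59021183  0.24091895 -0.77045964] 0.98999609375
top 486.3527645987113 pos [0.44342365 0.01370512 1.60604403] fwd [ 0.06443821 -0.0148965  -0.99781051] 0.99613671875
{'time': 0.1, 'q': array([ 1.19206295e+00,  2.64716122e-01,  1.60528284e+00, -8.05272706e-06,
        1.27370396e+00, -3.68874353e-02]), 'joint_vel': array([ 0.00077173, -0.00053161, -0.00370507,  0.00261745,  0.00170082,
       -0.0001083 ]), 'joint_torque': array([ 2.94391348e-04, -5.16711366e+01, -3.68590987e+01, -1.45856520e-04,
        6.26837224e-03, -4.11397696e-05]), 'tool_pos': array([0.22602107, 0.63530761, 0.2300362 ]), 'tcp_rot': array([-0.95500393,  1.35355881,  0.95308656]), 'wrist_force': array([ 0.07973108, -0.16559808,  0.36646026]), 'torque': array([-0.04952865,  0.01636892, -0.02273581]), 'width': 1.0006126074902513}
[[-0.001 -0.942  0.335]
 [-0.002  0.335  0.942]
 [-1.     0.    -0.002]]
```

View pics/scene0.png

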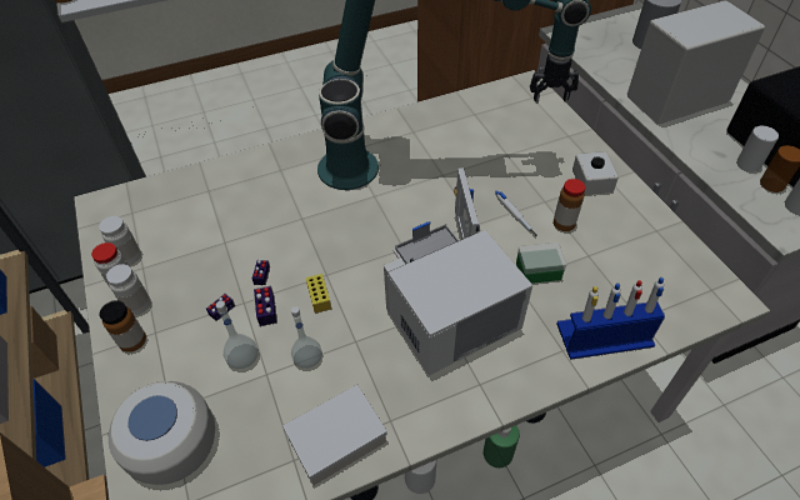

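View pics/top0.png

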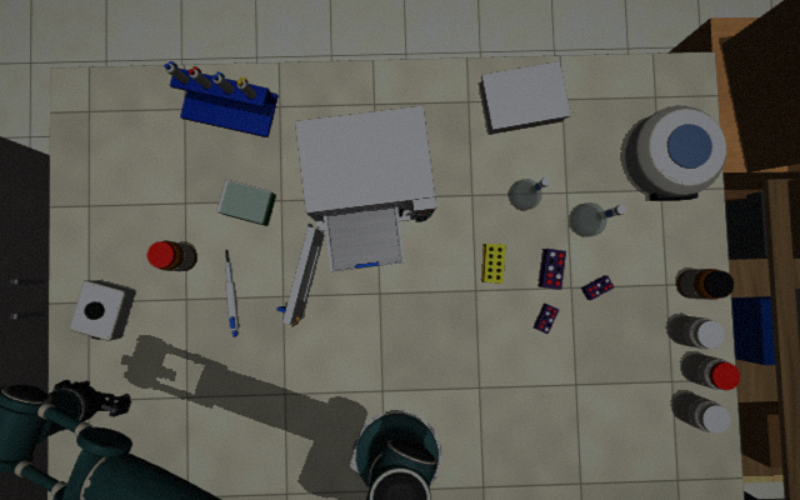

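The scene view shows the incubator with the tray out, at (430,240). In the top view, three purple racks sit at (552,268), (598,288) and (546,318), and the first is the largest. The yellow rack is at (494,263), the open door at (303,275) and the tray tab at (367,265).

Run:
```python
from h import *
D={n:np.load(n+'0.npz') for n in('scene','top')}
for n in D:
    p,X=D[n]['p'],D[n]['X']; hsv=cv2.cvtColor(p,cv2.COLOR_RGB2HSV)
    def rep(name,m,close=5,amin=60):
        m=cv2.morphologyEx(m.astype(np.uint8),cv2.MORPH_CLOSE,np.ones((close,close)))
        k,l,s,c=cv2.connectedComponentsWithStats(m)
        for i in range(1,k):
            if s[i,4]<amin: continue
            P=X[l==i]; z=np.percentile(P[:,2],97)
            T=P[P[:,2]>z-.014]
            r=cv2.minAreaRect((T[:,:2]*1000).astype(np.float32))
            print(n,name,'px',c[i].round(),s[i,4],'ztop',z.round(4),'rect',np.round(r[0],1),np.round(r[1],1),round(r[2],1))
    h,sa,v=[hsv[...,i].astype(int) for i in range(3)]
    onb=(X[...,2]>.015)&(X[...,2]<.1)&(X[...,0]<.9)&(X[...,0]>.2)&(X[...,1]<0)
    rep('purple',onb&(X[...,1]<-.22)&(v<140)&((h>120)|(h<8))&(sa>60),5,40)
    rep('obj',onb&(X[...,2]>.02),1,40)
    rep('blue',(h>100)&(h<125)&(sa>120)&(X[...,0]<.75)&(X[...,1]>-.2)&(X[...,2]>.04),3,12)
    # roof
    m=(abs(X[...,2]-.218)<.008)&(X[...,0]>.4)&(X[...,1]>-.3)&(X[...,1]<.4)
    rep('roof',m,3,2000)
    # door
    m=(abs(X[...,2]-.2)<.022)&(X[...,0]>.25)&(X[...,0]<.62)&(X[...,1]>.05)&(X[...,1]<.3)
    rep('door',m,3,60)
    m=(abs(X[...,2]-.115)<.012)&(X[...,0]>.3)&(X[...,0]<.6)&(X[...,1]>-.1)&(X[...,1]<.2)
    rep('tray',m,3,60)
```

```text
scene purple px [210. 235.] 574 ztop 0.0548 rect [ 968.3 -435.9] [  58.2 1174.8] 87.8
scene purple px [175. 244.] 131 ztop 0.0398 rect [ 488.3 -513.2] [184.9  69.7] 19.8
scene obj px [208. 216.] 164 ztop 0.0396 rect [ 344.3 -396.3] [36.2 73.4] 62.5
scene obj px [254. 232.] 370 ztop 0.0509 rect [ 493.3 -263.4] [ 50.1 107.2] 84.4
scene obj px [108. 238.] 324 ztop 0.0972 rect [ 326.4 -752. ] [38.1 75.2] 13.6
scene obj px [211. 243.] 392 ztop 0.0547 rect [ 474.5 -416.9] [ 50.4 104.3] 80.3
scene obj px [175. 243.] 138 ztop 0.0396 rect [ 422.  -535.3] [41.8 72.4] 28.1
scene obj px [336. 275.] 686 ztop 0.0978 rect [751.3 -86.8] [253.1  76.8] 24.1
scene obj px [103. 268.] 380 ztop 0.0972 rect [ 444.5 -778.4] [37.5 75.6] 23.4
scene obj px [192. 281.] 537 ztop 0.0957 rect [ 608.1 -515. ] [40.3 48.9] 12.8
scene obj px [245. 282.] 447 ztop 0.0936 rect [ 672.4 -354.5] [35.2 39.1] 40.3
scene obj px [262. 329.] 1043 ztop 0.0762 rect [ 880.  -364.5] [ 63.9 206.3] 7.6
scene obj px [145. 367.] 993 ztop 0.0986 rect [ 824.9 -712.2] [101.5 225.6] 21.6
scene obj px [ 36. 385.] 310 ztop 0.0983 rect [  781.
[... 3717 characters left out ...]
9] [29.1  3. ] 69.4
top blue px [302. 378.] 39 ztop 0.3042 rect [48.5 40.5] [ 3.6 41.6] 38.7
top blue px [138. 384.] 32 ztop 0.6889 rect [159.8 338. ] [4.6 5.5] 12.4
top blue px [151. 392.] 54 ztop 0.7041 rect [147.3 306.9] [17.4  5.3] 67.3
top blue px [ 48. 396.] 13 ztop 0.6553 rect [136.  522.1] [9.8 2.5] 63.1
top blue px [161. 396.] 23 ztop 0.7003 rect [143.6 293.1] [12.   2.3] 61.0
top roof px [292. 128.] 7910 ztop 0.2228 rect [642.1  48.5] [402.  300.5] 5.2
top door px [263. 169.] 143 ztop 0.2217 rect [614.7 127.5] [ 12.5 137.9] 1.8
top door px [239. 220.] 624 ztop 0.2164 rect [447.3 122.3] [211.1 234.5] 74.3
top tray px [290. 195.] 2137 ztop 0.1255 rect [522.   67.8] [190.7 154.4] 88.5
```

Run:
```python
from h import *
for n in('scene','top'):
    D=np.load(n+'0.npz'); p,X=D['p'],D['X']; x,y,z=X[...,0],X[...,1],X[...,2]
    hsv=cv2.cvtColor(p,cv2.COLOR_RGB2HSV)
    def big(m):
        k,l,s,c=cv2.connectedComponentsWithStats(m.astype(np.uint8)); return l==1+np.argmax(s[1:,4])
    m=big((abs(z-.219)<.006)&(x>.55)&(x<.95)&(y>-.2)&(y<.3)); P=X[m]
    r=cv2.minAreaRect((P[:,:2]*1000).astype(np.float32)); print(n,'roof',r,'z',np.median(P[:,2]))
    for lo,hi in((.19,.225),(.10,.19)):
        m=big((z>lo)&(z<hi)&(x>.3)&(x<.6)&(y>.1)&(y<.25)); P=X[m]
        r=cv2.minAreaRect((P[:,:2]*1000).astype(np.float32)); print(n,'door',lo,len(P),r,'z',np.percentile(P[:,2],[5,50,95])); 
        print(cv2.boxPoints(r).round())
    m=big((abs(z-.117)<.006)&(x>.45)&(x<.66)&(y>-.1)&(y<.2)); P=X[m]
    r=cv2.minAreaRect((P[:,:2]*1000).astype(np.float32)); print(n,'tray',r,'z',np.median(P[:,2]))
    m=(z>.15)&(z<.18)&(x>.45)&(x<.55)&(y>0)&(y<.12); P=X[m]; print(n,'tab',P.mean(0),len(P),cv2.fitLine((P[:,:2]*1000).astype(np.float32),cv2.DIST_L2,0,.01,.01).ravel())
```

```text
scene roof ((723.4892578125, 56.31884765625), (247.6114959716797, 301.3841552734375), 5.675329685211182) z 0.21827260104066884
scene door 0.19 319 ((477.3592529296875, 213.66648864746094), (20.859106063842773, 239.59205627441406), 74.75182342529297) z [0.19242199 0.21068509 0.21706794]
[[359. 235.]
 [590. 172.]
 [596. 192.]
 [365. 255.]]
scene door 0.1 233 ((514.5745239257812, 130.3098602294922), (59.329246520996094, 73.56124114990234), 88.66271209716797) z [0.10926886 0.11704307 0.12885467]
[[477. 102.]
 [551. 100.]
 [552. 159.]
 [478. 161.]]
scene tray ((520.6971435546875, 62.778629302978516), (73.70184326171875, 182.16162109375), 5.785266876220703) z 0.11587043575120186
scene tab [0.49293854 0.06066128 0.16317954] 67 [ 1.0376690e-01 -9.9460167e-01  4.9293854e+02  6.0661285e+01]
top roof ((721.2619018554688, 55.6246337890625), (242.5860137939453, 299.8639831542969), 5.396626949310303) z 0.21740134506653844
top door 0.19 577 ((473.481689453125, 213.55929565429688), (20.637731552124023, 233.6504364013672), 74.40121459960938) z [0.19785548 0.21078571 0.21542101]
[[358. 235.]
 [583. 172.]
 [589. 192.]
 [364. 255.]]
top door 0.1 729 ((540.635986328125, 128.7698974609375), (120.88101959228516, 60.94594192504883), 3.340731620788574) z [0.10867803 0.11446374 0.12451311]
[[479. 156.]
 [482.  95.]
 [603. 102.]
 [599. 163.]]
top tray ((557.9920654296875, 67.70280456542969), (141.9322052001953, 183.5523681640625), 5.589582920074463) z 0.11478867183437846
top tab [0.4901917  0.06045113 0.17010311] 52 [ 9.6993141e-02 -9.9528503e-01  4.9019171e+02  6.0451134e+01]
```

Call:
carry_out(offset=[[-2,0,0],[-2,0,0],[-2,0,0],[-2,0,0],[-2,0,0]], delta_rot=[[-1.82,0,0],[-1.82,0,0],[-1.82,0,0],[-1.82,0,0],[-1.82,0,0]], fingers=1)

```text
time: 0.52
tool_pos: [0.2261, 0.6355, 0.3314]
tcp_rot: [-1.075, 1.291, 1.074]
wrist_force: [-0.3, -0.1, 0.3]
width: 1.0
```

Call:
carry_out(offset=[[0,-2.43,-2.45],[0,-2.43,-2.45],[0,-2.43,-2.45],[0,-2.43,-2.45],[0,-2.43,-2.45]], delta_rot=[[0,0,0],[0,0,0],[0,0,0],[0,0,0],[0,0,0]])

```text
time: 0.93
tool_pos: [0.3238, 0.4918, 0.3307]
tcp_rot: [-1.074, 1.291, 1.074]
wrist_force: [0.1, -0.1, 0.2]
width: 0.999
```

Call:
carry_out(offset=[[0,-2.43,-2.45],[0,-2.43,-2.45],[0,-2.43,-2.45],[0,-2.43,-2.45],[0,-2.43,-2.45]], delta_rot=[[0,0,0],[0,0,0],[0,0,0],[0,0,0],[0,0,0]])

```text
time: 1.35
tool_pos: [0.421, 0.3491, 0.3308]
tcp_rot: [-1.074, 1.291, 1.074]
wrist_force: [0.2, 1.1, -1.2]
width: 1.001
```

Call:
carry_out(offset=[[0,-1.13,-3.35],[0,-1.13,-3.35],[0,-1.13,-3.35],[0,-1.13,-3.35],[0,-1.13,-3.35]], delta_rot=[[0,0,0],[0,0,0],[0,0,0],[0,0,0],[0,0,0]])

```text
time: 1.77
tool_pos: [0.4453, 0.1741, 0.3308]
tcp_rot: [-1.074, 1.291, 1.074]
wrist_force: [0.0, 0.2, -0.1]
width: 0.998
```

Call:
carry_out(offset=[[0,-1.13,-3.35],[0,-1.13,-3.35],[0,-1.13,-3.35],[0,-1.13,-3.35],[0,-1.13,-3.35]], delta_rot=[[0,0,0],[0,0,0],[0,0,0],[0,0,0],[0,0,0]])

```text
time: 2.18
tool_pos: [0.4703, -0.0008, 0.331]
tcp_rot: [-1.073, 1.29, 1.074]
wrist_force: [-0.1, -0.2, -0.4]
width: 0.995
```

Call:
carry_out(offset=[[0,-0.6,-4.1],[0,-0.6,-4.1],[0,-0.6,-4.1],[0,-0.6,-4.1],[0,-0.6,-4.1]], delta_rot=[[0,0,0],[0,0,0],[0,0,0],[0,0,0],[0,0,0]])

```text
time: 2.6
tool_pos: [0.4622, -0.2081, 0.3309]
tcp_rot: [-1.073, 1.29, 1.074]
wrist_force: [0.9, -0.2, 0.5]
width: 0.994
```

Call:
carry_out(offset=[[0,-0.6,-4.1],[0,-0.6,-4.1],[0,-0.6,-4.1],[0,-0.6,-4.1],[0,-0.6,-4.1]], delta_rot=[[0,0,0],[0,0,0],[0,0,0],[0,0,0],[0,0,0]])

```text
time: 3.02
tool_pos: [0.4544, -0.4151, 0.3307]
tcp_rot: [-1.072, 1.29, 1.074]
wrist_force: [-0.3, -0.3, 0.1]
width: 1.001
```

Call:
carry_out(offset=[[4,0,0],[4,0,0],[4,0,0],[4,0,0],[4,0,0]], delta_rot=[[0,0,0],[0,0,0],[0,0,0],[0,0,0],[0,0,0]])

```text
time: 3.43
tool_pos: [0.4545, -0.413, 0.1291]
tcp_rot: [-1.073, 1.29, 1.073]
wrist_force: [0.1, 0.2, 0.1]
width: 0.998
```

Call:
carry_out(offset=[[3,0,0.03],[3,0,0.03],[2.5,0,0.03],[2,0,0.03],[1.8,0,0.03]], delta_rot=[[0,0,0],[0,0,0],[0,0,0],[0,0,0],[0,0,0]])

```text
time: 3.85
tool_pos: [0.4542, -0.4106, 0.0056]
tcp_rot: [-1.071, 1.291, 1.076]
wrist_force: [0.5, 0.4, -0.1]
width: 1.001
```

Run:
```python
from h import *
p,d,X=cloud('top'); q,_,_=cloud('scene')
a=cv2.resize(p[150:290,370:510],(520,520)); b=cv2.resize(q[130:250,150:290],(280,240))
b=cv2.copyMakeBorder(b,0,280,0,0,cv2.BORDER_CONSTANT); save('g.png',np.hstack([a,b]),1)
```

```text
(no output)
```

View pics/g.png

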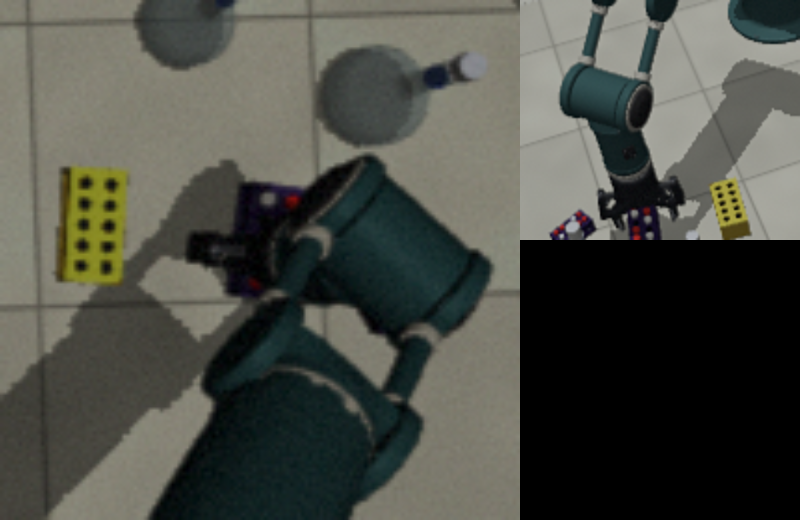

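The gripper straddles the purple rack, with a finger at crop (215,248) and the rack at (270,240). The yellow rack is clear at (95,225). Closing now.

Call:
carry_out(offset=[[0,0,0],[0,0,0],[0,0,0],[0,0,0],[0,0,0]], delta_rot=[[0,0,0],[0,0,0],[0,0,0],[0,0,0],[0,0,0]], fingers=-1, newtons=35)

```text
time: 4.37
tool_pos: [0.4568, -0.4134, 0.0106]
tcp_rot: [-1.077, 1.29, 1.07]
wrist_force: [0.4, -2.2, 5.7]
width: 0.58
```

Call:
carry_out(offset=[[0,0,0],[0,0,0],[0,0,0],[0,0,0],[0,0,0]], delta_rot=[[0,0,0],[0,0,0],[0,0,0],[0,0,0],[0,0,0]])

```text
time: 4.78
tool_pos: [0.4568, -0.4134, 0.0106]
tcp_rot: [-1.077, 1.29, 1.07]
wrist_force: [-0.8, -1.8, 6.3]
width: 0.578
```

Call:
carry_out(offset=[[-0.5,0,0],[-1,0,0],[-1,0,0],[-1,0,0],[-1,0,0]], delta_rot=[[0,0,0],[0,0,0],[0,0,0],[0,0,0],[0,0,0]])

```text
time: 5.2
tool_pos: [0.4554, -0.4116, 0.0544]
tcp_rot: [-1.073, 1.29, 1.073]
wrist_force: [-0.1, 0.5, -2.3]
width: 0.582
```

Call:
carry_out(offset=[[-4,0,0],[-4,0,0],[-4,0,0],[-4,0,0],[-4,0,0]], delta_rot=[[0,0,0],[-4,0,0],[-4,0,0],[-4,0,0],[-4,0,0]])

```text
time: 5.62
tool_pos: [0.4551, -0.4113, 0.2562]
tcp_rot: [-1.283, 1.16, 1.282]
wrist_force: [0.7, 0.0, -2.3]
width: 0.579
```

Call:
carry_out(offset=[[0,-0.27,2],[0,-0.27,3.2],[0,-0.27,3.2],[0,-0.27,3.2],[0,-0.27,3.2]], delta_rot=[[0,0,0],[0,0,0],[0,0,0],[0,0,0],[0,0,0]])

```text
time: 6.03
tool_pos: [0.4542, -0.2617, 0.2542]
tcp_rot: [-1.28, 1.162, 1.279]
wrist_force: [0.2, -0.2, -2.4]
width: 0.58
```

Call:
carry_out(offset=[[0,-0.27,3.2],[0,-0.27,3.2],[0,-0.27,3.2],[0,-0.27,3.2],[0,-0.27,3.2]], delta_rot=[[0,0,0],[0,0,0],[0,0,0],[0,0,0],[0,0,0]])

```text
time: 6.45
tool_pos: [0.4522, -0.101, 0.2542]
tcp_rot: [-1.28, 1.162, 1.279]
wrist_force: [0.4, -0.1, -2.6]
width: 0.581
```

Call:
carry_out(offset=[[0,-0.27,3.2],[0,-0.27,3.2],[0,-0.27,3.2],[0,-0.27,3.2],[0,-0.27,3.2]], delta_rot=[[0,0,0],[0,0,0],[0,0,0],[0,0,0],[0,0,0]])

```text
time: 6.87
tool_pos: [0.4502, 0.0595, 0.2543]
tcp_rot: [-1.28, 1.161, 1.279]
wrist_force: [1.0, -0.7, -2.7]
width: 0.576
```

Call:
carry_out(offset=[[0,-1.8,0],[0,-1.8,0],[0,-1.8,0],[0,-1.8,0],[0,-1.8,0]], delta_rot=[[0,0,0],[0,0,0],[0,0,0],[0,0,0],[0,0,0]])

```text
time: 7.28
tool_pos: [0.5408, 0.0671, 0.2541]
tcp_rot: [-1.28, 1.161, 1.28]
wrist_force: [0.3, 0.3, -1.5]
width: 0.583
```

Run:
```python
from h import *
s=read_state(); print(s['tool_pos'],s['wrist_force'],s['q']); print(Ro.from_rotvec(s['tcp_rot']).as_matrix().round(4))
p,d,X=cloud('scene'); t,_,T=cloud('top')
a=cv2.resize(p[120:270,280:430],(400,400),interpolation=cv2.INTER_CUBIC); b=cv2.resize(t[130:280,220:370],(400,400),interpolation=cv2.INTER_CUBIC)
save('place0.png',np.hstack([a,b]),1)
```

```text
[0.54081953 0.06708709 0.25411531] [ 0.32044175  0.29596889 -1.46113628] [ 7.76746216e-02  3.19164211e-03  1.85527124e+00  5.72651602e-05
  1.28248647e+00 -1.59007735e+00]
[[ 6.000e-04 -9.953e-01 -9.680e-02]
 [ 1.000e-04 -9.680e-02  9.953e-01]
 [-1.000e+00 -6.000e-04  0.000e+00]]
```

View pics/place0.png

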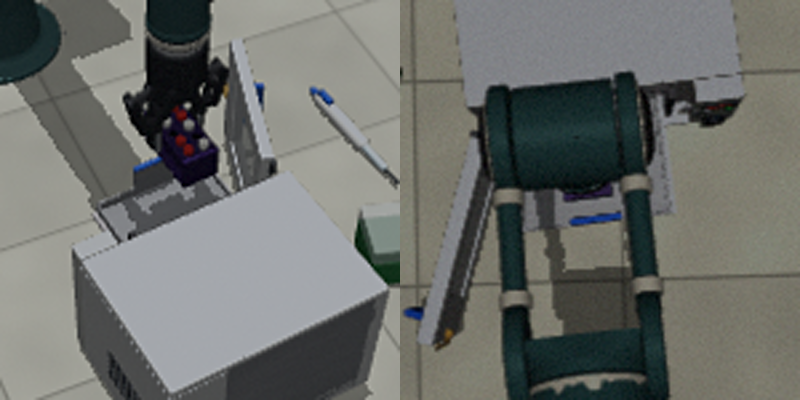

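Run:
```python
from h import *
p,d,X=cloud('top'); x,y,z=X[...,0],X[...,1],X[...,2]
m=(z>.26)&(x>.4)&(x<.75)&(abs(y-.067)<.12)
for lo in np.arange(.26,.6,.02):
    k=m&(z>=lo)&(z<lo+.02)
    if k.sum()>5: print(round(lo,2),k.sum(),'x',x[k].min().round(3),x[k].max().round(3),'y',y[k].min().round(3),y[k].max().round(3))
p,d,X=cloud('scene'); x,y,z=X[...,0],X[...,1],X[...,2]
m=(z>.22)&(x>.5)&(x<.72)&(abs(y-.067)<.12)
for lo in np.arange(.22,.6,.02):
    k=m&(z>=lo)&(z<lo+.02)
    if k.sum()>5: print('s',round(lo,2),k.sum(),'x',x[k].min().round(3),x[k].max().round(3),'y',y[k].min().round(3),y[k].max().round(3))
```

```text
0.26 6 x 0.506 0.508 y 0.054 0.081
0.28 39 x 0.505 0.52 y 0.04 0.089
0.38 6 x 0.505 0.514 y 0.042 0.075
0.4 7 x 0.504 0.509 y 0.05 0.082
0.44 9 x 0.504 0.509 y 0.048 0.084
0.46 20 x 0.504 0.511 y 0.046 0.079
s 0.22 413 x 0.623 0.72 y -0.053 0.186
s 0.24 88 x 0.513 0.611 y 0.041 0.1
s 0.26 98 x 0.542 0.612 y 0.03 0.109
s 0.28 331 x 0.511 0.613 y 0.03 0.113
s 0.3 115 x 0.528 0.582 y 0.011 0.127
s 0.32 125 x 0.523 0.567 y 0.004 0.135
s 0.34 162 x 0.522 0.566 y 0.0 0.134
s 0.36 80 x 0.528 0.564 y 0.001 0.133
s 0.38 95 x 0.526 0.582 y 0.031 0.097
s 0.4 114 x 0.527 0.584 y 0.031 0.1
s 0.42 123 x 0.529 0.583 y 0.031 0.102
s 0.44 105 x 0.526 0.583 y 0.031 0.097
s 0.46 136 x 0.524 0.583 y 0.03 0.098
s 0.48 126 x 0.534 0.582 y 0.031 0.096
s 0.5 136 x 0.534 0.583 y 0.031 0.109
s 0.52 137 x 0.535 0.582 y 0.031 0.099
s 0.54 107 x 0.549 0.582 y 0.033 0.101
s 0.56 132 x 0.552 0.585 y 0.006 0.12
s 0.58 214 x 0.506 0.592 y -0.001 0.128
```

Call:
carry_out(offset=[[2.4,0,-0.1],[2.6,0,0],[2.6,0,0],[2.4,0,0],[1.8,0,0]], delta_rot=[[0,0,0],[0,0,0],[0,0,0],[0,0,0],[0,0,0]])

```text
time: 7.9
tool_pos: [0.5381, 0.0654, 0.1335]
tcp_rot: [-1.278, 1.164, 1.282]
wrist_force: [-1.0, -0.5, -2.6]
width: 0.576
```

Call:
carry_out(offset=[[0.4,0,0],[0.2,0,0],[0.1,0,0],[0,0,0],[0,0,0]], delta_rot=[[0,0,0],[0,0,0],[0,0,0],[0,0,0],[0,0,0]])

```text
time: 8.32
tool_pos: [0.5417, 0.0657, 0.1302]
tcp_rot: [-1.281, 1.16, 1.277]
wrist_force: [0.2, -0.1, -2.4]
width: 0.581
```

Call:
carry_out(offset=[[0.1,0,0],[0.1,0,0],[0.1,0,0],[0,0,0],[0,0,0]], delta_rot=[[0,0,0],[0,0,0],[0,0,0],[0,0,0],[0,0,0]])

```text
time: 8.73
tool_pos: [0.5408, 0.0657, 0.1257]
tcp_rot: [-1.28, 1.162, 1.279]
wrist_force: [-1.1, -0.7, 0.6]
width: 0.585
```

Run:
```python
from h import *
p,d,X=cloud('scene'); s=read_state(); print(s['tool_pos'],s['wrist_force'])
a=cv2.resize(p[120:220,300:400],(600,600),interpolation=cv2.INTER_CUBIC); save('place1.png',a,1)
```

```text
[0.54077822 0.06565993 0.12566559] [-0.5166742  -0.87226953 -0.35135096]
```

View pics/place1.png

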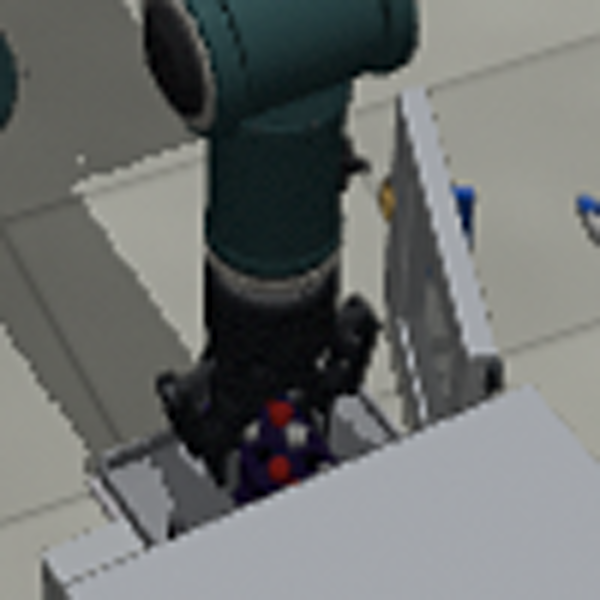

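The rack stands on the tray floor between the fingers, with caps at (280,440), and the wrist force has fallen from -2.4 N to about 0. Releasing and rising.

Call:
carry_out(offset=[[0,0,0],[0,0,0],[0,0,0],[0,0,0],[0,0,0]], delta_rot=[[0,0,0],[0,0,0],[0,0,0],[0,0,0],[0,0,0]], fingers=1)

```text
time: 9.2
tool_pos: [0.5405, 0.0656, 0.1253]
tcp_rot: [-1.28, 1.162, 1.28]
wrist_force: [0.3, 0.2, 0.4]
width: 1.002
```

Call:
carry_out(offset=[[0,0,0],[-0.5,0,0],[-1,0,0],[-1.5,0,0],[-2,0,0]], delta_rot=[[0,0,0],[0,0,0],[0,0,0],[0,0,0],[0,0,0]])

```text
time: 9.62
tool_pos: [0.5395, 0.0656, 0.1753]
tcp_rot: [-1.279, 1.164, 1.282]
wrist_force: [0.9, -0.7, 0.3]
width: 1.001
```

Call:
carry_out(offset=[[-3,0,0],[-3,0,0],[-2,0,0],[0,3,0],[0,3,0]], delta_rot=[[0,0,0],[0,0,0],[0,0,0],[0,0,0],[0,0,0]])

```text
time: 10.03
tool_pos: [0.4825, 0.06, 0.2588]
tcp_rot: [-1.282, 1.158, 1.276]
wrist_force: [-0.1, 1.0, 0.2]
width: 1.001
```

Call:
carry_out(offset=[[0,2,0],[0,2,0],[0,2,0],[0,1,0],[0,0,0]], delta_rot=[[0,0,0],[0,0,0],[0,0,0],[0,0,0],[0,0,0]], fingers=-1)

```text
time: 10.45
tool_pos: [0.4098, 0.0531, 0.2562]
tcp_rot: [-1.28, 1.161, 1.279]
wrist_force: [-0.6, 0.6, -0.0]
width: 0.299
```

Run:
```python
from h import *
o=np.array([.7215,.0557]); R=np.array([[.9954,.0958],[-.0958,.9954]])
s=read_state(); print(s['tool_pos'],R@(s['tool_pos'][:2]-o),s['q'])
p,d,X=cloud('scene'); t,_,T=cloud('top')
for n,X in(('s',X),('t',T)):
    I=(X[...,:2]-o)@R.T; z=X[...,2]
    m=(z>.15)&(z<.18)&(I[...,0]>-.29)&(I[...,0]<-.12)&(abs(I[...,1]-.027)<.07)
    tab=m&(I[...,0]<-.222); rk=m&(I[...,0]>-.222)
    for k,q in(('tab',tab),('rack',rk)):
        print(n,k,q.sum(),np.percentile(I[q],[2,50,98],axis=0).round(4).tolist(),np.percentile(z[q],[5,50,95]).round(3))
    q=cv2.minAreaRect((I[rk]*1000).astype(np.float32)); print(q)
```

```text
[0.40982506 0.05305357 0.2562001 ] [-0.31049476  0.0272242 ] [ 6.84830028e-02 -2.69339541e-01  2.09014395e+00 -4.42742770e-05
  1.31939424e+00 -1.59862251e+00]
s tab 62 [[-0.2318, -0.0001], [-0.2265, 0.0302], [-0.2222, 0.0558]] [0.152 0.164 0.174]
s rack 255 [[-0.2112, 0.0032], [-0.1717, 0.0266], [-0.1347, 0.0526]] [0.155 0.161 0.171]
((-173.86611938476562, 27.79320526123047), (93.05433654785156, 52.55177307128906), 2.4094159603118896)
t tab 51 [[-0.2335, 0.0003], [-0.2299, 0.0274], [-0.2259, 0.0535]] [0.164 0.17  0.175]
t rack 530 [[-0.2126, 0.0038], [-0.1671, 0.0279], [-0.1217, 0.0518]] [0.155 0.16  0.169]
((-167.2049102783203, 27.942974090576172), (49.941646575927734, 94.26820373535156), 89.71924591064453)
```

Call:
carry_out(offset=[[0,0,0],[0,0,0],[0,0,0],[0,0,0],[0,0,0]], delta_rot=[[0,0,-5],[0,0,-5],[0,0,-5],[0,0,-5],[0,0,-5]])

```text
time: 10.97
tool_pos: [0.4125, 0.0532, 0.2565]
tcp_rot: [-1.438, 0.817, 0.951]
wrist_force: [-0.3, 0.8, 0.1]
width: -0.001
```

Call:
carry_out(offset=[[2.3,0,0],[2.3,0,0],[2.3,0,0],[2.3,0,0],[2.3,0,0]], delta_rot=[[0,0,0],[0,0,0],[0,0,0],[0,0,0],[0,0,0]])

```text
time: 11.38
tool_pos: [0.4611, 0.0579, 0.1511]
tcp_rot: [-1.437, 0.82, 0.954]
wrist_force: [0.4, -0.1, -0.4]
width: -0.001
```

```bash
cat >> h.py <<'E'
o=np.array([.7215,.0557]); RI=np.array([[.9954,.0958],[-.0958,.9954]])
def inc():
    s=read_state(); M=Ro.from_rotvec(s['tcp_rot']).as_matrix(); A=np.eye(3); A[:2,:2]=RI
    print('t',round(s['time'],2),'TCP inc',(RI@(s['tool_pos'][:2]-o)).round(4),'z',s['tool_pos'][2].round(4),'F',s['wrist_force'].round(1),'q',s['q'].round(3)); print((A@M).round(3))
E
python3 -c "
from h import *
inc()"
```

```text
t 11.38 TCP inc [-0.259   0.0271] z 0.1511 F [ 0.4 -0.1 -0.4] q [ 0.06  -0.37   2.421  0.025  0.652 -1.624]
[[ 0.424 -0.906 -0.   ]
 [ 0.    -0.     1.   ]
 [-0.906 -0.424 -0.   ]]
```

Call:
carry_out(offset=[[0.3,-0.64,0],[0.21,-0.45,0],[0.21,-0.45,0],[0.3,-0.64,0],[0.42,-0.9,0]], delta_rot=[[0,0,0],[0,0,0],[0,0,0],[0,0,0],[0,0,0]])

```text
time: 11.8
tool_pos: [0.4942, 0.0612, 0.1523]
tcp_rot: [-1.437, 0.82, 0.954]
wrist_force: [-1.8, 0.4, 0.6]
width: -0.005
```

Call:
carry_out(offset=[[0.42,-0.9,0],[0.42,-0.9,0],[0.42,-0.9,0],[0.42,-0.9,0],[0.42,-0.9,0]], delta_rot=[[0,0,0],[0,0,0],[0,0,0],[0,0,0],[0,0,0]])

```text
time: 12.22
tool_pos: [0.5441, 0.066, 0.1514]
tcp_rot: [-1.437, 0.82, 0.955]
wrist_force: [-1.7, -0.3, 1.8]
width: -0.002
```

Call:
carry_out(offset=[[0,0,0],[0,0,0],[0,0,0],[0,0,0],[0,0,0]], delta_rot=[[0,0,-4],[0,0,-4],[0,0,-4],[0,0,-4],[0,0,-4]])

```text
time: 12.63
tool_pos: [0.5436, 0.0656, 0.1518]
tcp_rot: [-1.52, 0.542, 0.684]
wrist_force: [-0.3, 1.2, 0.8]
width: 0.001
```

Run:
```python
from h import *
inc()
p,d,X=cloud('scene'); t,_,T=cloud('top')
a=cv2.resize(p[120:240,290:410],(400,400),interpolation=cv2.INTER_CUBIC); b=cv2.resize(t[130:270,220:360],(400,400),interpolation=cv2.INTER_CUBIC)
save('push.png',np.hstack([a,b]),1)
```

```text
t 12.63 TCP inc [-0.1761  0.0269] z 0.1518 F [-0.3  1.2  0.8] q [ 0.058 -0.296  2.519  0.203  0.131 -1.799]
[[ 0.71  -0.704  0.   ]
 [-0.001 -0.001  1.   ]
 [-0.704 -0.71  -0.001]]
```

View pics/push.png

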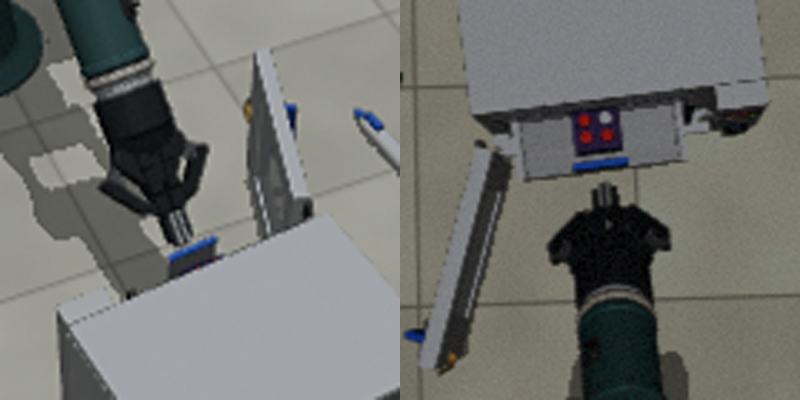

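The tray is partly in and the rack stands on it: caps at top-crop (596,128), tab at (600,163), fingertips just in front at (603,190). q5 is near its limit, so I'll ease the tilt to 35° and push on.

Call:
carry_out(offset=[[0,0,0],[0,0,0],[0,0,0],[0,0,0],[0,0,0]], delta_rot=[[0,0,2],[0,0,2],[0,0,2],[0,0,2],[0,0,2]])

```text
time: 13.15
tool_pos: [0.5443, 0.0656, 0.1525]
tcp_rot: [-1.482, 0.685, 0.823]
wrist_force: [0.5, 0.8, -1.0]
width: 0.001
```

Call:
carry_out(offset=[[0.3,-0.41,0],[0.57,-0.82,0],[0.57,-0.82,0],[0.57,-0.82,0],[0.57,-0.82,0]], delta_rot=[[0,0,0],[0,0,0],[0,0,0],[0,0,0],[0,0,0]])

```text
time: 13.57
tool_pos: [0.5885, 0.0702, 0.1507]
tcp_rot: [-1.482, 0.684, 0.823]
wrist_force: [-1.9, -0.0, 2.5]
width: 0.001
```

Run:
```python
from h import *
inc()
for n in('top','scene'):
    p,d,X=cloud(n); I=(X[...,:2]-o)@RI.T; hsv=cv2.cvtColor(p,cv2.COLOR_RGB2HSV)
    m=(abs(hsv[...,0].astype(int)-112)<12)&(hsv[...,1]>120)&(I[...,0]>-.26)&(I[...,0]<-.05)&(abs(I[...,1]-.027)<.06)
    print(n,m.sum(),np.median(I[m],0),np.median(X[...,2][m]))
```

```text
t 13.57 TCP inc [-0.131   0.0272] z 0.1507 F [-1.9 -0.   2.5] q [ 0.067 -0.142  2.317  0.048  0.356 -1.64 ]
[[ 0.573 -0.819 -0.   ]
 [ 0.    -0.     1.   ]
 [-0.819 -0.573 -0.   ]]
top 126 [-0.15579506  0.02730959] 0.20029010716139045
scene 15 [-0.17417144  0.00438443] 0.2225536415291031
```

Call:
carry_out(offset=[[0.23,-0.33,0],[0.23,-0.33,0],[0.23,-0.33,0],[0.23,-0.33,0],[0.11,-0.16,0]], delta_rot=[[0,0,0],[0,0,0],[0,0,0],[0,0,0],[0,0,0]])

```text
time: 14.08
tool_pos: [0.6053, 0.0719, 0.1506]
tcp_rot: [-1.482, 0.684, 0.823]
wrist_force: [-2.1, -0.6, -0.0]
width: 0.001
```

Call:
carry_out(offset=[[0.06,-0.08,0],[0.06,-0.08,0],[0.06,-0.08,0],[0.06,-0.08,0],[0.06,-0.08,0]], delta_rot=[[0,0,0],[0,0,0],[0,0,0],[0,0,0],[0,0,0]])

```text
time: 14.5
tool_pos: [0.6102, 0.0724, 0.1507]
tcp_rot: [-1.482, 0.683, 0.823]
wrist_force: [-1.4, -0.4, -1.1]
width: -0.001
```

Call:
carry_out(offset=[[0.06,-0.08,0],[0.06,-0.08,0],[0.06,-0.08,0],[0.06,-0.08,0],[0,0,0]], delta_rot=[[0,0,0],[0,0,0],[0,0,0],[0,0,0],[0,0,0]])

```text
time: 14.92
tool_pos: [0.6134, 0.0727, 0.1506]
tcp_rot: [-1.482, 0.685, 0.824]
wrist_force: [-11.6, -1.4, 6.8]
width: -0.002
```

Call:
carry_out(offset=[[-0.57,0.82,0],[-3.5,0,0],[-3.5,0,0],[-3.5,0,0],[-3.5,0,0]], delta_rot=[[0,0,0],[0,0,0],[0,0,0],[0,0,0],[0,0,0]])

```text
time: 15.33
tool_pos: [0.524, 0.064, 0.2674]
tcp_rot: [-1.483, 0.681, 0.821]
wrist_force: [0.4, 0.4, 0.8]
width: 0.0
```

Call:
carry_out(offset=[[0,0,0],[0,0,0],[0,0,0],[0,0,0],[0,0,0]], delta_rot=[[0,0,7],[0,0,7],[0,0,7],[0,0,7],[0,0,7]])

```text
time: 15.75
tool_pos: [0.5261, 0.0642, 0.2687]
tcp_rot: [-1.281, 1.161, 1.278]
wrist_force: [0.1, -0.5, -0.6]
width: -0.001
```

Call:
carry_out(offset=[[0,2,0],[0,2,0],[0,2,0],[0,2,0],[0,1,0]], delta_rot=[[7,0,0],[7,0,0],[7,0,0],[7,0,0],[7,0,0]])

```text
time: 16.17
tool_pos: [0.4355, 0.0751, 0.2656]
tcp_rot: [-0.818, 1.41, 0.817]
wrist_force: [-0.0, 1.2, -0.7]
width: -0.002
```

Run:
```python
from h import *
inc()
for n in('top','scene'):
    p,d,X=cloud(n); I=(X[...,:2]-o)@RI.T; z=X[...,2]
    hsv=cv2.cvtColor(p,cv2.COLOR_RGB2HSV)
    m=(abs(hsv[...,0].astype(int)-112)<12)&(hsv[...,1]>120)&(I[...,0]>-.2)&(I[...,0]<-.05)&(abs(I[...,1]-.027)<.06)&(z<.19)
    print(n,m.sum(),np.median(I[m],0) if m.any() else '',np.median(z[m]) if m.any() else '')
    # door top edge
    m=(z>.2)&(z<.222)&(I[...,0]<-.13)&(I[...,0]>-.42)&(I[...,1]>.10)&(I[...,1]<.3)
    k,l,s,c=cv2.connectedComponentsWithStats(m.astype(np.uint8)); m=l==1+np.argmax(s[1:,4])
    r=cv2.minAreaRect((I[m]*1000).astype(np.float32)); print(r, cv2.boxPoints(r).round(1).tolist())
    if n=='top': save('tray.png',cv2.resize(p[110:290,200:380],(560,560),interpolation=cv2.INTER_CUBIC),1)
```

```text
t 16.17 TCP inc [-0.2828  0.0467] z 0.2656 F [-0.   1.2 -0.7] q [ 0.114 -0.213  2.029  0.     1.324 -0.936]
[[ 0.001 -0.816  0.578]
 [ 0.     0.578  0.816]
 [-1.    -0.001  0.001]]
top 20 [-0.09903576  0.02776352] 0.1684897934185171
((-234.84133911132812, 182.5240478515625), (19.453584671020508, 228.68142700195312), 68.12818145751953) [[-344.6000061035156, 216.10000610351562], [-132.39999389648438, 130.89999389648438], [-125.0999984741211, 149.0], [-337.29998779296875, 234.10000610351562]]
scene 0  
((-234.05715942382812, 183.39434814453125), (20.44122886657715, 228.51133728027344), 67.85711669921875) [[-343.70001220703125, 217.0], [-132.10000610351562, 130.89999389648438], [-124.4000015258789, 149.8000030517578], [-336.0, 235.89999389648438]]
```

View pics/tray.png

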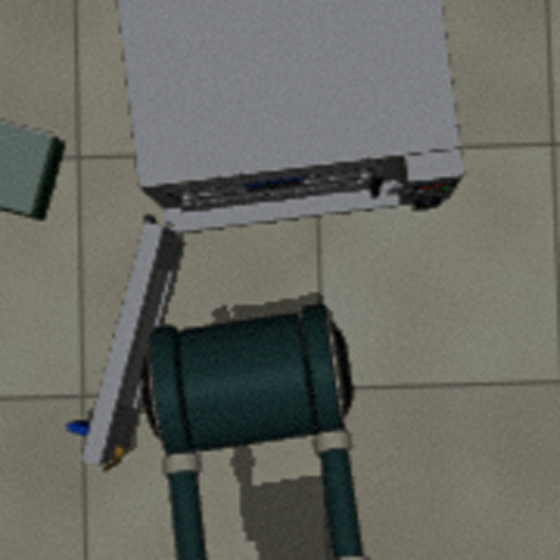

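The tray is home: the tab measures at ix = -0.099, and the blue tab shows inside the opening at (272,183). The door is unmoved at about 1.95 rad, with its free edge at (97,460). Next I'll go round to its outer face.

Call:
carry_out(offset=[[0,0,0],[0,0,0],[0,0,0],[0,0,0],[0,0,0]], delta_rot=[[7,0,0],[7,0,0],[7,0,0],[7,0,0],[7,0,0]])

```text
time: 16.68
tool_pos: [0.4378, 0.0747, 0.2661]
tcp_rot: [-0.348, 1.54, 0.347]
wrist_force: [-0.6, -0.0, 0.8]
width: -0.001
```

Call:
carry_out(offset=[[0,0,0],[0,0,0],[0,0,0],[0,0,0],[0,0,0]], delta_rot=[[7,0,0],[7,0,0],[7,0,0],[7,0,0],[7,0,0]])

```text
time: 17.1
tool_pos: [0.4378, 0.0746, 0.2661]
tcp_rot: [0.132, 1.564, -0.131]
wrist_force: [-0.7, 0.3, 1.1]
width: -0.001
```

Call:
carry_out(offset=[[0,0,0],[0,3.25,-1.47],[0,3.25,-1.47],[0,3.25,-1.47],[0,3.25,-1.47]], delta_rot=[[6.5,0,0],[0,0,0],[0,0,0],[0,0,0],[0,0,0]])

```text
time: 17.52
tool_pos: [0.4168, 0.2175, 0.2663]
tcp_rot: [0.218, 1.557, -0.215]
wrist_force: [1.3, -0.1, 0.3]
width: -0.002
```

Call:
carry_out(offset=[[0,3.25,-1.47],[0,3.25,-1.47],[2.9,0,0],[2.9,0,0],[2.9,0,0]], delta_rot=[[0,0,0],[0,0,0],[0,0,0],[0,0,0],[0,0,0]])

```text
time: 17.93
tool_pos: [0.4069, 0.2885, 0.1787]
tcp_rot: [0.216, 1.556, -0.212]
wrist_force: [-0.3, 0.8, -0.6]
width: 0.003
```

Run:
```python
from h import *
inc()
p,d,X=cloud('scene'); t,_,_=cloud('top')
a=cv2.resize(p[90:210,330:450],(400,400),interpolation=cv2.INTER_CUBIC); b=cv2.resize(t[150:290,170:310],(400,400),interpolation=cv2.INTER_CUBIC)
save('door0.png',np.hstack([a,b]),1)
```

```text
t 17.93 TCP inc [-0.2908  0.2618] z 0.1787 F [-0.3  0.8 -0.6] q [ 0.567 -0.035  2.035 -0.     1.136  0.84 ]
[[ 0.004  0.36   0.933]
 [ 0.002  0.933 -0.36 ]
 [-1.     0.004  0.003]]
```

View pics/door0.png

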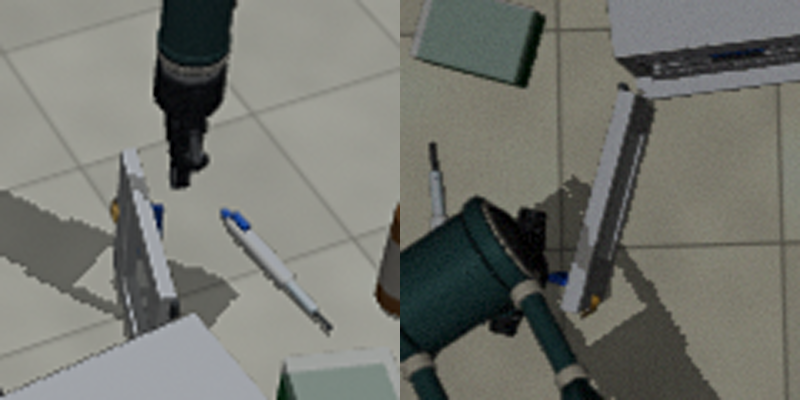

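The fingertips are about 3 cm outside the door's outer face, above the handle: fingers at left crop (185,180), handle at (155,215). Moving in to contact and sweeping, with the tool turning along with the door.

Call:
carry_out(offset=[[0,-0.6,0],[0,-0.6,0],[0,-0.6,0],[0,-0.6,0],[0,-0.6,0]], delta_rot=[[0,0,0],[0,0,0],[0,0,0],[0,0,0],[0,0,0]])

```text
time: 18.45
tool_pos: [0.3979, 0.2573, 0.1802]
tcp_rot: [0.221, 1.557, -0.218]
wrist_force: [0.2, 0.1, -0.5]
width: -0.001
```

Call:
carry_out(offset=[[0,-0.5,0],[0,-0.7,0],[0,-1.05,-0.03],[0,-1.05,-0.03],[0,-1.05,-0.03]], delta_rot=[[-1.5,0,0],[-2,0,0],[-3,0,0],[-3,0,0],[-3,0,0]])

```text
time: 18.87
tool_pos: [0.3881, 0.2147, 0.1795]
tcp_rot: [0.047, 1.568, -0.045]
wrist_force: [0.7, 1.2, 0.5]
width: 0.001
```

Call:
carry_out(offset=[[0,-1.05,-0.03],[0,-1.05,-0.03],[0,-1.05,-0.03],[0,-1.05,-0.03],[0,-1.05,-0.03]], delta_rot=[[-3,0,0],[-3,0,0],[-3,0,0],[-3,0,0],[-3,0,0]])

```text
time: 19.28
tool_pos: [0.3889, 0.1622, 0.1795]
tcp_rot: [-0.159, 1.563, 0.16]
wrist_force: [0.7, 1.2, -1.1]
width: -0.001
```

```bash
cat >> h.py <<'E'
def door():
    for n in('top','scene'):
        p,d,X=cloud(n); I=(X[...,:2]-o)@RI.T; z=X[...,2]
        m=(z>.203)&(z<.2145)&(I[...,0]<-.11)&(np.hypot(I[...,0]+.123,I[...,1]-.145)<.235)
        I=I[m]
        if len(I)<20: print(n,'few'); continue
        v=cv2.fitLine((I*1000).astype(np.float32),cv2.DIST_HUBER,0,.01,.01).ravel(); a=np.arctan2(-v[0],-v[1]); a=(a+.5)%np.pi-.5
        print(n,len(I),'door angle',round(a,3),'mid',v[2:].round(1))
E
python3 -c "
from h import *
inc();door()"
```

```text
t 19.28 TCP inc [-0.3209  0.1379] z 0.1795 F [ 0.7  1.2 -1.1] q [ 0.336 -0.194  2.175  0.     1.159  0.132]
[[ 0.002 -0.107  0.994]
 [ 0.001  0.994  0.107]
 [-1.     0.001  0.002]]
top 296 door angle 1.45 mid [-195.7  130.6]
scene 274 door angle 1.447 mid [-224.3  125.1]
```

Call:
carry_out(offset=[[0,-1.05,-0.03],[0,-1.05,-0.03],[0,-1.05,-0.03],[0,-1.05,-0.03],[0,-1.05,-0.03]], delta_rot=[[-3,0,0],[-3,0,0],[-3,0,0],[-3,0,0],[-3,0,0]])

```text
time: 19.8
tool_pos: [0.4031, 0.1125, 0.1791]
tcp_rot: [-0.363, 1.539, 0.364]
wrist_force: [0.9, 0.1, -1.2]
width: -0.0
```

Call:
carry_out(offset=[[0,-1.05,-0.03],[0,-1.05,-0.03],[0,-1.05,-0.03],[0,-1.05,-0.03],[0,-1.05,-0.03]], delta_rot=[[-3,0,0],[-3,0,0],[-3,0,0],[-3,0,0],[-3,0,0]])

```text
time: 20.22
tool_pos: [0.4302, 0.0675, 0.179]
tcp_rot: [-0.567, 1.494, 0.567]
wrist_force: [-0.6, 0.7, 0.3]
width: -0.001
```

Call:
carry_out(offset=[[0,-1.05,-0.03],[0,-1.05,-0.03],[0,-1.05,-0.03],[0,-1.05,-0.03],[0,-1.05,-0.03]], delta_rot=[[-3,0,0],[-3,0,0],[-3,0,0],[-3,0,0],[-3,0,0]])

```text
time: 20.63
tool_pos: [0.4678, 0.0311, 0.179]
tcp_rot: [-0.769, 1.429, 0.769]
wrist_force: [-0.3, 0.2, -0.8]
width: 0.007
```

Call:
carry_out(offset=[[0,-1.05,-0.03],[0,-1.05,-0.03],[0,-1.05,-0.03],[0,-1.05,-0.03],[0,-1.05,-0.03]], delta_rot=[[-3,0,0],[-3,0,0],[-3,0,0],[-3,0,0],[-3,0,0]])

```text
time: 21.05
tool_pos: [0.5136, 0.0057, 0.1789]
tcp_rot: [-0.969, 1.344, 0.969]
wrist_force: [-0.5, 0.6, 0.1]
width: -0.0
```

Run:
```python
from h import *
inc(); door()
p,d,X=cloud('scene'); t,_,_=cloud('top')
a=cv2.resize(p[110:230,300:420],(400,400),interpolation=cv2.INTER_CUBIC); b=cv2.resize(t[130:270,220:360],(400,400),interpolation=cv2.INTER_CUBIC)
save('door1.png',np.hstack([a,b]),1)
```

```text
t 21.05 TCP inc [-0.2117 -0.0298] z 0.1789 F [-0.5  0.6  0.1] q [-3.800e-02 -2.000e-03  2.003e+00  1.000e-03  1.141e+00 -1.287e+00]
[[ 0.    -0.914  0.406]
 [ 0.001  0.406  0.914]
 [-1.    -0.     0.001]]
top 201 door angle 0.391 mid [-135.2   97.2]
scene 325 door angle 0.383 mid [-153.5   34.1]
```

View pics/door1.png

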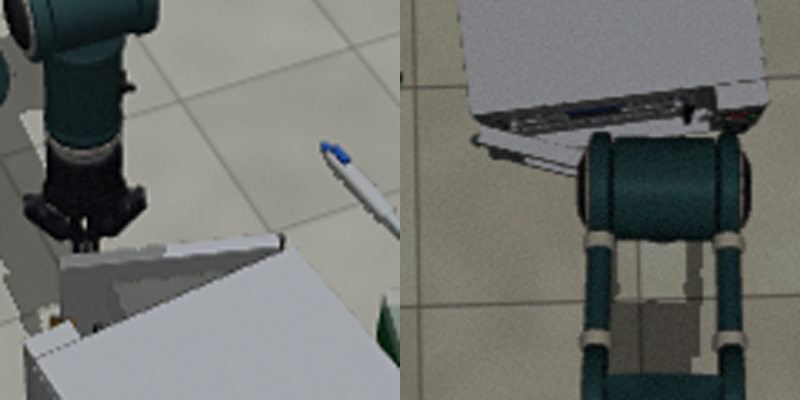

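The door is at about 0.39 rad, with the fingertips on its outer face at left crop (85,245). Closing on, slower now.

Call:
carry_out(offset=[[0,-1.05,-0.03],[0,-1.05,-0.03],[0,-0.7,-0.02],[0,-0.7,-0.02],[0,-0.35,-0.01]], delta_rot=[[-3,0,0],[-3,0,0],[-2,0,0],[-2,0,0],[-1,0,0]])

```text
time: 21.67
tool_pos: [0.5502, -0.0046, 0.1786]
tcp_rot: [-1.112, 1.268, 1.112]
wrist_force: [-0.6, 0.7, 0.8]
width: -0.003
```

Call:
carry_out(offset=[[0,-0.35,-0.01],[0,-0.35,-0.01],[0,-0.35,-0.01],[0,-0.35,-0.01],[0,-0.35,-0.01]], delta_rot=[[-1,0,0],[-1,0,0],[-1,0,0],[-1,0,0],[-1,0,0]])

```text
time: 22.08
tool_pos: [0.5676, -0.007, 0.1785]
tcp_rot: [-1.178, 1.229, 1.178]
wrist_force: [-0.7, 0.2, 1.2]
width: -0.0
```

```bash
python3 -c "
from h import *
inc();door()"
```

```text
t 22.08 TCP inc [-0.1592 -0.0476] z 0.1785 F [-0.7  0.2  1.2] q [-0.056  0.102  1.895  0.     1.145 -1.585]
[[-0.    -0.991  0.137]
 [ 0.     0.137  0.991]
 [-1.     0.     0.   ]]
top 210 door angle 0.095 mid [-121.2   91.6]
scene 284 door angle 0.106 mid [-125.1   22.1]
```

Call:
carry_out(offset=[[0,-0.2,0],[0,-0.2,0],[0,-0.2,0],[0,-0.2,0],[0,-0.2,0]], delta_rot=[[-0.6,0,0],[-0.6,0,0],[-0.6,0,0],[-0.6,0,0],[-0.6,0,0]])

```text
time: 22.6
tool_pos: [0.5777, -0.0073, 0.1784]
tcp_rot: [-1.217, 1.205, 1.217]
wrist_force: [-0.7, 0.1, -0.4]
width: -0.0
```

Call:
carry_out(offset=[[0,-0.06,0],[0,-0.06,0],[0,-0.06,0],[0,-0.06,0],[0,-0.06,0]], delta_rot=[[-0.2,0,0],[-0.2,0,0],[-0.2,0,0],[-0.2,0,0],[-0.2,0,0]])

```text
time: 23.02
tool_pos: [0.5805, -0.0073, 0.1784]
tcp_rot: [-1.229, 1.196, 1.229]
wrist_force: [-0.2, 0.2, -0.4]
width: -0.003
```

```bash
python3 -c "
from h import *
inc();door()"
```

```text
t 23.02 TCP inc [-0.1464 -0.0492] z 0.1784 F [-0.2  0.2 -0.4] q [-0.055  0.126  1.868 -0.     1.148 -1.653]
[[-0.    -0.998  0.069]
 [-0.     0.069  0.998]
 [-1.     0.    -0.   ]]
top 202 door angle 0.026 mid [-118.7   90.1]
scene 250 door angle 0.047 mid [-118.6   27.1]
```

Call:
carry_out(offset=[[0,-0.06,0],[0,-0.06,0],[0,-0.06,0],[0,-0.06,0],[0,-0.06,0]], delta_rot=[[-0.2,0,0],[-0.2,0,0],[-0.2,0,0],[-0.2,0,0],[-0.2,0,0]])

```text
time: 23.53
tool_pos: [0.5829, -0.0073, 0.1785]
tcp_rot: [-1.241, 1.189, 1.243]
wrist_force: [-3.7, -0.0, 2.0]
width: -0.0
```

Call:
carry_out(offset=[[0,-0.04,0],[0,-0.04,0],[0,-0.04,0],[0,-0.04,0],[0,-0.04,0]], delta_rot=[[-0.1,0,0],[-0.1,0,0],[-0.1,0,0],[-0.1,0,0],[-0.1,0,0]])

```text
time: 23.95
tool_pos: [0.5853, -0.0073, 0.1784]
tcp_rot: [-1.248, 1.184, 1.248]
wrist_force: [-3.6, -1.0, 2.1]
width: -0.004
```

Call:
carry_out(offset=[[0,-0.04,0],[0,-0.04,0],[0,-0.04,0],[0,-0.04,0],[0,-0.04,0]], delta_rot=[[-0.1,0,0],[-0.1,0,0],[-0.1,0,0],[-0.1,0,0],[-0.1,0,0]])

```text
time: 24.37
tool_pos: [0.5874, -0.0072, 0.1785]
tcp_rot: [-1.254, 1.18, 1.254]
wrist_force: [-4.5, -3.0, 3.4]
width: -0.001
```

Call:
carry_out(offset=[[0,-0.03,0],[0,-0.03,0],[0,-0.03,0],[0,-0.03,0],[0,-0.03,0]], delta_rot=[[-0.1,0,0],[-0.1,0,0],[-0.1,0,0],[-0.1,0,0],[-0.1,0,0]])

```text
time: 24.78
tool_pos: [0.5877, -0.0072, 0.1784]
tcp_rot: [-1.26, 1.178, 1.263]
wrist_force: [-8.3, -3.5, 5.4]
width: -0.001
```

Call:
carry_out(offset=[[0,-0.03,0],[0,-0.03,0],[0,-0.03,0],[0,-0.03,0],[0,-0.03,0]], delta_rot=[[0,0,0],[0,0,0],[0,0,0],[0,0,0],[0,0,0]])

```text
time: 25.2
tool_pos: [0.5886, -0.0072, 0.1784]
tcp_rot: [-1.259, 1.179, 1.264]
wrist_force: [-10.9, -3.1, 8.1]
width: -0.0
```

Call:
carry_out(offset=[[-0.04,0,0.02],[-0.04,-0.02,0.02],[-0.04,-0.02,0.02],[-0.04,-0.02,0],[-0.04,-0.02,0]], delta_rot=[[0,0,0],[0,0,0],[0,0,0],[0,0,0],[0,0,0]])

```text
time: 25.62
tool_pos: [0.5885, -0.0071, 0.1785]
tcp_rot: [-1.259, 1.181, 1.265]
wrist_force: [-8.6, -4.6, -1.0]
width: 0.001
```

Call:
carry_out(offset=[[0,-0.04,-0.02],[0,-0.04,-0.02],[0,-0.04,-0.02],[0,-0.04,-0.02],[0,-0.04,-0.02]], delta_rot=[[0,0,0],[0,0,0],[0,0,0],[0,0,0],[0,0,0]])

```text
time: 26.03
tool_pos: [0.5894, -0.0071, 0.1785]
tcp_rot: [-1.256, 1.182, 1.268]
wrist_force: [-12.4, -2.3, 3.4]
width: 0.003
```

Call:
carry_out(offset=[[-0.03,-0.03,-0.02],[-0.02,-0.03,-0.02],[-0.02,-0.03,-0.01],[-0.02,-0.03,-0.01],[-0.02,-0.03,0]], delta_rot=[[0,0,0],[0,0,0],[0,0,0],[0,0,0],[0,0,0]])

```text
time: 26.45
tool_pos: [0.5903, -0.007, 0.1786]
tcp_rot: [-1.255, 1.182, 1.269]
wrist_force: [-12.8, -0.4, -1.0]
width: 0.002
```

Call:
carry_out(offset=[[-0.01,-0.03,0],[-0.01,-0.03,0],[-0.01,-0.03,0],[-0.01,-0.03,0],[-0.01,-0.02,0]], delta_rot=[[0,0,0],[0,0,0],[0,0,0],[0,0,0],[0,0,0]])

```text
time: 26.87
tool_pos: [0.5921, -0.0069, 0.1786]
tcp_rot: [-1.255, 1.182, 1.269]
wrist_force: [-8.7, -0.7, -3.2]
width: 0.003
```

```bash
python3 -c "
from h import *
inc();door()"
```

```text
t 26.87 TCP inc [-0.1348 -0.0499] z 0.1786 F [-8.7 -0.7 -3.2] q [-0.054  0.154  1.836  0.     1.162 -1.695]
[[-0.01  -1.     0.026]
 [ 0.002  0.026  1.   ]
 [-1.     0.01   0.002]]
top 173 door angle -0.008 mid [-116.4   88.4]
scene 141 door angle 0.007 mid [-115.5   29.8]
```

The force fell from 12.8 to 8.7 N while the finger advanced 1.8 mm, so the latch appears to have snapped in. A slight extra press, then back off gently and check.

Call:
carry_out(offset=[[0.01,-0.03,0],[0.01,-0.03,0],[0,0,0],[0,0.05,0],[0,0.1,0]], delta_rot=[[0,0,0],[0,0,0],[0,0,0],[0,0,0],[0,0,0]])

```text
time: 27.38
tool_pos: [0.5926, -0.0069, 0.1788]
tcp_rot: [-1.257, 1.179, 1.266]
wrist_force: [-4.6, 0.6, -4.0]
width: -0.004
```

Call:
carry_out(offset=[[0,0.2,0],[0,0.3,0],[0,0.5,0],[0,1,0],[0,2,0]], delta_rot=[[0,0,0],[0,0,0],[0,0,0],[0,0,0],[0,0,0]])

```text
time: 27.8
tool_pos: [0.557, -0.0102, 0.1828]
tcp_rot: [-1.263, 1.172, 1.258]
wrist_force: [0.3, 0.7, 0.6]
width: -0.0
```

Call:
carry_out(offset=[[-2,2,0],[-2,3,0],[-2,3,0],[-2,2,0],[0,0,0]], delta_rot=[[0,0,0],[0,0,0],[0,0,0],[0,0,0],[0,0,0]])

```text
time: 28.22
tool_pos: [0.4549, -0.0175, 0.2669]
tcp_rot: [-1.265, 1.17, 1.254]
wrist_force: [0.3, 0.1, 0.2]
width: 0.0
```

Run:
```python
from h import *
inc(); door()
p,d,X=cloud('scene'); t,_,_=cloud('top')
a=cv2.resize(p[110:250,290:430],(400,400),interpolation=cv2.INTER_CUBIC); b=cv2.resize(t[130:270,220:360],(400,400),interpolation=cv2.INTER_CUBIC)
save('end.png',np.hstack([a,b]),1)
```

```text
t 28.22 TCP inc [-0.2724 -0.0473] z 0.2669 F [0.3 0.1 0.2] q [-0.093 -0.19   2.008 -0.     1.315 -1.734]
[[ 0.008 -1.     0.026]
 [-0.002  0.026  1.   ]
 [-1.    -0.008 -0.001]]
top 315 door angle 0.005 mid [-116.7   34.5]
scene 130 door angle -0.004 mid [-115.2   27.9]
```

View pics/end.png

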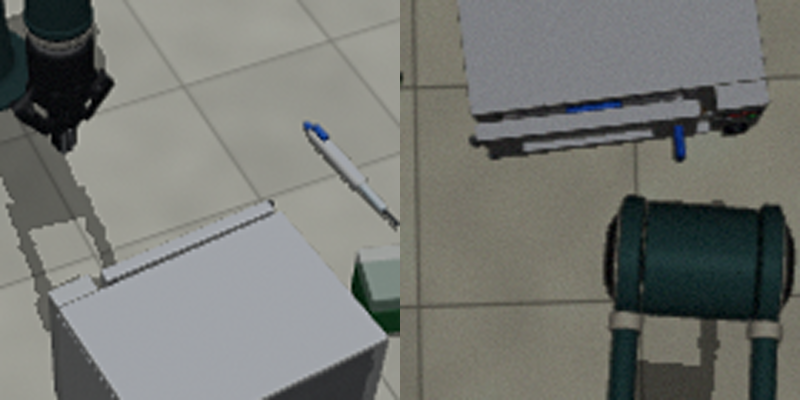

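The door stands shut with nothing touching it: leaf parallel to the roof edge at right crop (590,115), handle at (680,140), blue tab behind it. The angle reads 0.005 and -0.004 rad in the two views. Handing in.

```bash
python3 -c "
from h import *
finish_job()"
```

```text
the job is handed in; nothing more can be done
```

The job is handed in at about 28 s of the 69 s. The purple rack is on the tray, the tray is home and the door is latched. `finish_job` gives no verdict, so this rests on my own checks.

- **Rack:** It stood upright within a few mm of the marked spot, with its top at 160 mm. I last saw it partway through the push. I did not see it after the tray reached home, because it was behind the tray tab and roof, then the door.
- **Tray:** It came against its stop at about 12 N. The tab then measured at x = -99 mm, against -100 mm expected.
- **Door:** The highest reading was about 14 N, and readings come only at the end of each move. At the latch the force fell from 12.8 to 8.7 N as the finger jumped forward 1.8 mm. With the arm clear, the door reads 0.005 rad from the top camera and -0.004 rad from the scene camera. An unlatched door would stand past 0.03 rad.
- **Disagreement:** While the door was nearly shut, the two cameras' door angles differed by up to 0.02 rad. I used force and finger travel there instead.
- **Bystanders:** None showed as moved in the views I looked at. I did not re-measure them at the end.

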